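# Clear the loader track and close the vial drawer

## Robot

A 6-joint arm with a two-finger parallel gripper is mounted at the origin on the work surface. World frame = base frame: x ahead of the robot, y to its left, z up, the work surface at z = 0. Lengths are in mm, angles in rad, forces in N, time in s.
With the tool pointing down it reaches from about 350 to 875 mm from the base axis. Payload 4.2 kg.
Tool frame: the origin (TCP) lies at the very end of the fingers, on their centre line; the grasp point (between the pads) lies 19 mm behind it; z points along the fingers, y is the direction in which the jaws open and shut (so a half turn about z gives the same grasp; the last joint's range is limited). The gripper opens to 85 mm and grips with 20 to 120 N. Pads are 22 mm wide; open, the fingers measure 114 mm over their backs; the gripper's body (76 mm by 85 mm) begins 54 mm behind the grasp point. The pads swing forward as they close: fully open they stand 13 mm farther back than shut.
Start: joints at [-0.994, 0.385, 0.008, 0, -1.194, -0.259], TCP at [195.314, -593.676, 231.312] pointing down, gripper open.
Joint ranges: [-3.14, 3.14], [-1.21, 2.06], [-1.07, 1.41], [-3.16, 2.05], [-2.99, -0.16], [-3.1, 3.1]. Speed limits (rad/s): [2.79, 2.79, 3.14, 3.14, 3.14, 3.14].

## Interface

Orientations are given as a unit quaternion [x, y, z, w].
In Python, from bench import arm, optics, job gives the robot as it stands.
- The arm moves only by the tool send_rows, never from a script. Its argument "steps" is a list that holds one entry, the list of rows, each a list of 5 numbers: the shift along the tool's x, y, z in cm, then the turn about the tool's z in rad, then the opening, from 0 (shut) to 1 (fully open). A call has 1 to 10 rows; each row shifts and turns the pose as measured when the row begins, along the tool's axes as they then stand; what a row does not reach is not made up. A row lasts 1/12 s, in which the tool goes at most 41.7 mm and 7.16 degrees, less where a joint would pass 70% of its speed; a pose out of reach is approached as far as the arm can. A call with a gripper value outside its range is refused whole. The fingers move at their own pace and stop on an object; the grip force is fixed at half the most. Time passes only in rows, so rows that do not move let the fingers close. It gives the time, the measured TCP pose, the force and the opening at its end, in the units of the state.
- arm.read_state(): the state, without advancing time (a new reading comes with each control period).
- optics.get_image(name): name is "side" or "top" or "wrist"; returns (picture, depth): 480x640x3 uint8, blue, green, red; 480x640 float32, mm along the optical axis (not along the pixel's ray), 0 where there is no reading.
- optics.get_calibration(name): a dict with "K" (3x3 intrinsics, pixels), "rvec" (rotation vector, rad) and "tvec" (3), from world to camera coordinates, as OpenCV has them; the wrist camera has in their place "hand_eye" (4x4, takes a point from camera to tool coordinates, whose origin is the TCP and whose axes are the flange's). Camera axes: x right, y down, z forward; pixel columns grow to the right and rows downward; lengths in mm; the calibration is good to about 2 mm. A picture is of the moment at which its call begins: read the wrist's pose just before it. get_calibration takes no time and is no camera call.
- job.job_done(): hands the job in, once; it reports no verdict.
The state is a dict: "clock": time; "joints": joint angles; "joint_vel": joint speeds; "joint_efforts": joint torques, N m; "position": TCP position; "ee_rot": TCP orientation; "contact_force": force on the tool from outside, world axes, zero at the start; "wrist_torque": the same for the moment, N m; "gripper_width": finger opening in mm.
Only numpy, scipy, OpenCV 4.12 (cv2) and the standard library are available. Lean on these libraries where they do the work, as an engineer would, in place of code of your own. Each camera call takes 0.05 s, during which the arm holds its last target. There are 200 camera calls.

## Task

The vial drawer of the sample loader cannot close because the amber bottle with the blue cap has been left standing on its track. First move that bottle into the empty blue tray, setting it down gently and upright, without letting it fall or topple; then slide the drawer, which has an orange handle, all the way home.

Things in the scene. Friction and masses are not known exactly. Their poses are not given: they have to be found in the camera images.
- bottle_mid (a point): Centre (half-way up, 40 mm above the foot) of the amber glass bottle with a blue cap that stands on the loader's track between drawer and white housing. 46 mm diameter, 80 mm high, straight-sided past mid-height, 0.14-0.28 kg; z is its upright axis. The track's top is 20 mm above the table; 20 mm or more are free before and behind it. An amber bottle with a red cap plays no part.
- tray_floor (a point): Centre of the inner floor of the empty blue tray, fixed to the table: 120 x 120 mm outside, 16 mm high, walls and floor 5 mm thick, so this point lies 5 mm above the table and the floor is 110 x 110 mm. x and y run along its sides, z up. A grey tray of the same size with a white jar in it plays no part.
- carriage_handle (a point): Point midway along the drawer's orange handle, an upright blade 12 mm thick (x), 56 mm long (y), its top 98 mm and this point 80 mm above the table. The drawer slides level along +y into the white housing (134 mm wide, 108 mm high). The drawer's white door (110 mm wide, top 90 mm up) is 27 mm ahead of the point; the blade's sides and rear are free down to the track, 24 mm up.
- carriage (a joint): How far the vial drawer is slid in, in m: 0 fully out, 0.29 fully home at its end stop, with the door closing the housing's mouth. It starts almost fully out, slides stiffly (2 to 4 N) and stays where it is left.
Not all that is in view belongs to the job. There is more than one size of the part that bears tray_floor; the job needs the larger.

How it is judged (in metres and radians):
On the way:
1. the blue-capped bottle stands upright in the blue tray, released, while the drawer is still out (x of bottle_mid in the frame of tray_floor between -0.035 and 0.035 m and y of bottle_mid in the frame of tray_floor between -0.035 and 0.035 m and z of bottle_mid in the frame of tray_floor between 0.032 and 0.048 m and angle between bottle_mid's own z axis and vertical below 0.175 rad and linear speed of bottle below 0.03 m/s and contact force between the fingers and bottle below 0.1 N and value of joint carriage below 0.12 m), for 0.2 s.
At the end, for the whole second after the job is handed in: The blue-capped bottle stands in the blue tray, on its floor (within 35 mm of the tray's centre along each side, upright within 10 degrees), at rest and released, and the drawer is home to within 12 mm and at rest (x of bottle_mid in the frame of tray_floor between -0.035 and 0.035 m and y of bottle_mid in the frame of tray_floor between -0.035 and 0.035 m and z of bottle_mid in the frame of tray_floor between 0.032 and 0.048 m and angle between bottle_mid's own z axis and vertical below 0.175 rad and linear speed of bottle below 0.03 m/s and contact force between the fingers and bottle below 0.1 N and value of joint carriage above 0.278 m and velocity of joint carriage between -0.01 and 0.01 m/s); the robot touches nothing.
It fails at once if the bottle is toppled (tilted over 35 degrees) (angle between bottle_mid's own z axis and vertical above 0.61 rad).
It fails at once if the bottle is dropped from more than about 2 cm (falls free of the fingers faster than 0.6 m/s) (linear speed of bottle above 0.6 m/s and contact force between the fingers and bottle below 0.1 N).
It also fails if it takes over 58 s, if anything falls off the work surface, if the arm or the gripper's body presses on something with over 40 N, if the wrist force passes 120 N, or if a joint passes its speed limit or range.

## Working session

There is one attempt and no reset: what is moved stays moved. The work goes in short steps, Python scripts to look and compute and a tool call to move; the robot and the scene stay as the last step left them, time stands still between calls to the robot, and variables do not carry over. Pictures are saved under pics/ and viewed, about 8 in all and at most 12, crops included, and the job is handed in when it is done.

Besides the shell and the picture viewer there is one more tool, called after "Emit:" as name(argument=value, ...), one argument or row to a line, values as JSON. send_rows: Moves the arm, as the interface text tells. Its arguments: {"type":"object","properties":{"steps":{"type":"array","items":{"type":"array","items":{"type":"array","items":{"type":"number"}}}}},"required":["steps"]}

```bash
mkdir -p pics; cat > h.py <<'E'
import numpy as np, cv2
from bench import arm, optics, job
from scipy.spatial.transform import Rotation as R
def cam(name):
    s=arm.read_state(); im,d=optics.get_image(name); c=optics.get_calibration(name); K=np.array(c["K"])
    if "rvec" in c:
        Rm=cv2.Rodrigues(np.array(c["rvec"],float))[0]; t=np.array(c["tvec"],float).ravel()
        A,b=Rm.T,-Rm.T@t
    else:
        H=np.array(c["hand_eye"]); Rt=R.from_quat(s["ee_rot"]).as_matrix()
        A=Rt@H[:3,:3]; b=Rt@H[:3,3]+np.array(s["position"])
    return im,d,K,A,b
def pts(d,K,A,b):
    v,u=np.mgrid[:480,:640]
    P=np.stack([(u-K[0,2])/K[0,0]*d,(v-K[1,2])/K[1,1]*d,d],-1)
    return P@A.T+b
E
python3 - <<'E'
from h import *
for n in("top","side"):
    im,d,K,A,b=cam(n); cv2.imwrite(f"pics/{n}1.png",im); np.savez(f"{n}1.npz",im=im,d=d,W=pts(d,K,A,b)); print(n,b,A[:,2])
s=arm.read_state();print(s["position"],R.from_quat(s["ee_rot"]).as_matrix().round(3),s["clock"])
E
```

```text
top [ 348.50110413 -102.57936608  999.93165816] [ 0.11897262 -0.00553344 -0.99288212]
side [195.37919528 456.89616855 753.21485264] [ 0.28436302 -0.63476696 -0.71847656]
[ 195.14607407 -593.22251902  230.31013174] [[-0.95  -0.312 -0.001]
 [-0.312  0.95   0.002]
 [ 0.     0.002 -1.   ]] 0.1
```

View pics/top1.png

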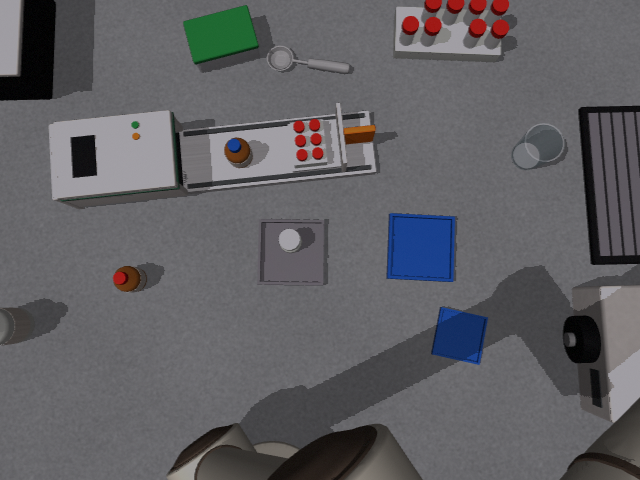

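View pics/side1.png

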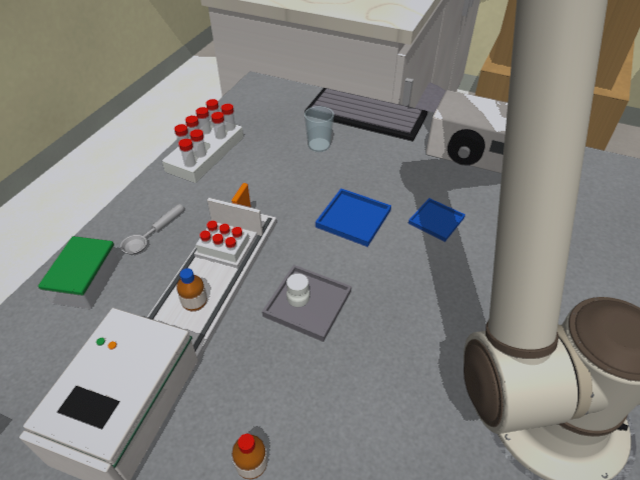

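Top view: the target bottle (blue cap) is at (236,147) and the red-cap bottle at (127,278) is a decoy. The large blue tray is at (421,247), with the small blue tray at (460,335), the grey tray at (293,252) and the green box at (220,34) as decoys. The orange handle is at (358,134), and the drawer slides left into the housing at (115,155).

```bash
python3 - <<'E'
from h import *
for n in("top","side"):
    z=np.load(f"{n}1.npz"); im,W,d=z["im"],z["W"],z["d"]
    hsv=cv2.cvtColor(im,cv2.COLOR_BGR2HSV); H,S,V=[hsv[...,i].astype(int) for i in range(3)]
    for nm,m in(("blue",(H>105)&(H<130)&(S>150)&(V>50)),("orange",(H>8)&(H<20)&(S>200)&(V>60))):
        k,l,st,c=cv2.connectedComponentsWithStats(m.astype(np.uint8))
        for i in range(1,k):
            if st[i,4]<40: continue
            q=(l==i)&(d>0); P=W[q]
            r=cv2.minAreaRect(P[:,:2].astype(np.float32))
            print(n,nm,c[i].round(),st[i,4],"med",np.median(P,0).round(1),"z",np.percentile(P[:,2],[2,98]).round(),"rect",np.round(r[0],1),np.round(r[1],1),round(r[2],1))
            if nm=="orange":
                T=P[P[:,2]>92]; 
                if len(T)>5: print("  top rect",cv2.minAreaRect(T[:,:2].astype(np.float32)))
z=np.load("top1.npz")
for p in((185,185),(372,172),(372,113),(182,133),(178,195),(172,115)): print(p,z["W"][p[1],p[0]].round(1))
a=cv2.resize(z["im"][95:205,165:395],None,fx=3.4,fy=3.4,interpolation=2); cv2.imwrite("pics/crop.png",a)
E
```

```text
top blue [234. 145.] 129 med [614.1  48.1  99.8] z [ 90. 103.] rect [615.4  48.2] [20.2 19.7] 40.4
top blue [421. 247.] 4294 med [ 439.6 -281.8    5.4] z [ 1. 18.] rect [ 439.7 -281.9] [124.8 120.6] 85.5
top blue [460. 335.] 2334 med [ 277.1 -345.1    4. ] z [-0. 14.] rect [ 277.9 -345. ] [90.4 86.6] 76.3
top orange [359. 134.] 455 med [ 634.  -169.    88.3] z [ 39. 100.] rect [ 637.6 -167.8] [12.4 52.5] 5.5
  top rect ((637.586669921875, -167.7778778076172), (12.364904403686523, 52.54336929321289), 5.511017322540283)
top orange [238. 153.] 178 med [604.7  43.4  74.7] z [68. 81.] rect [611.2  45.3] [31.1 41.9] 36.2
top orange [129. 281.] 144 med [385.5 236.4  55.4] z [47. 62.] rect [389.3 239.2] [25.  37.9] 48.0
side blue [353. 217.] 2574 med [ 438.9 -279.7    5.1] z [ 2. 17.] rect [ 439.5 -279.4] [125.6 120.5] 85.9
side blue [436. 219.] 1337 med [ 277.1 -344.7    3.6] z [ 0. 12.] rect [ 275.9 -347.6] [102.6  87.5] 74.6
side blue [187. 275.] 159 med [612.2  52.   98.5] z [ 87. 101.] rect [635.2  22.5] [19.9 91.9] 36.9
side orange [242. 196.] 246 med [ 634.2 -171.8   90.2] z [49. 99.] rect [ 636.6 -168.2] [10.5 58.4] 5.3
  top rect ((636.6361083984375, -168.1880340576172), (10.383647918701172, 58.35810852050781), 5.343703269958496)
side orange [190. 288.] 265 med [605.3  59.5  73.2] z [65. 81.] rect [608.4  56.5] [39.6 26.8] 41.7
side orange [249. 456.] 499 med [384.5 257.9  54.2] z [46. 62.] rect [389.4 253.3] [40.1 31.7] 31.6
(185, 185) [564.2 151.5  20.1]
(372, 172) [ 581.  -195.    18.2]
(372, 113) [ 7.010e+02 -2.006e+02 -3.000e-01]
(182, 133) [662.6 157.2  22.3]
(178, 195) [543.6 161.4  30.6]
(172, 115) [673.  156.4  91.7]
```

View pics/crop.png

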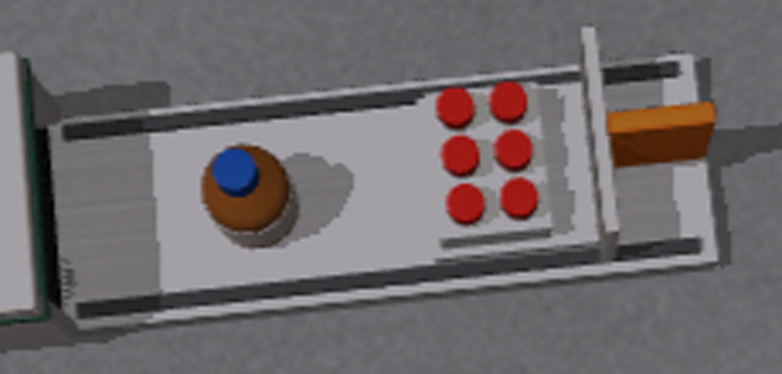

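The crop confirms the blue-capped bottle on the track (crop 245,190, roughly world 614,48) with clear space on both sides. The orange handle (crop 660,135) sits at the drawer's outer end. Now I'll turn 0.22 rad to align with the drawer and move toward the bottle.

Emit:
send_rows(
  steps=[
    [[0,0,0,0.11,1],[0,0,0,0.11,1],[-2.5,3.1,0,0,1],[-2.5,3.1,0,0,1],[-2.5,3.1,0,0,1],[-2.5,3.1,0,0,1],[-2.5,3.1,0,0,1],[-2.5,3.1,0,0,1],[-2.5,3.1,0,0,1],[-2.5,3.1,0,0,1]],
  ],
)

```text
clock: 0.93
position: [374.2, -322.7, 223.6]
ee_rot: [-0.035, 0.999, 0.006, -0.004]
contact_force: [1.0, -1.7, -0.4]
gripper_width: 85.5
```

Emit:
send_rows(
  steps=[
    [[-2.5,3.1,0,0,1],[-2.5,3.1,0,0,1],[-2.5,3.1,0,0,1],[-2.5,3.1,0,0,1],[-2.5,3.1,0,0,1],[-2.5,3.1,0,0,1],[-2.5,3.1,0,0,1],[-2.5,3.1,0,0,1],[0,0,0,0,1],[0,0,0,0,1]],
  ],
)

```text
clock: 1.77
position: [563.2, -38.8, 221.7]
ee_rot: [-0.04, 0.999, 0.006, -0.006]
contact_force: [0.3, 0.2, -0.1]
gripper_width: 85.2
```

```bash
cat >> h.py <<'E'
def go(x,y,z):
    s=arm.read_state(); M=R.from_quat(s["ee_rot"]).as_matrix()
    print("pos",np.round(s["position"],1),"tilt/yaw",M[:,2].round(3),np.degrees(np.arctan2(M[1,1],M[0,1])).round(1),"F",np.round(s["contact_force"],1),"w",s["gripper_width"],"t",s["clock"])
    print("cm in tool",(M.T@(np.array([x,y,z])-s["position"])/10).round(2))
E
python3 - <<'E'
from h import *
im,d,K,A,b=cam("wrist"); W=pts(d,K,A,b); cv2.imwrite("pics/w1.png",im)
hsv=cv2.cvtColor(im,cv2.COLOR_BGR2HSV); H,S,V=[hsv[...,i].astype(int) for i in range(3)]
m=(H>105)&(H<130)&(S>150)&(V>50)&(d>0)&(W[...,2]>85)
P=W[m]; print(len(P),np.median(P,0), cv2.minAreaRect(P[P[:,2]>96][:,:2].astype(np.float32)))
m=(H>5)&(H<22)&(S>150)&(d>0)&(W[...,2]>25)&(W[...,2]<85); P=W[m];print(len(P),P.min(0),P.max(0))
go(614,48,110)
E
```

```text
907 [612.47541112  45.89714549  98.80337875] ((585.383544921875, 32.39558410644531), (88.94932556152344, 21.178213119506836), 27.006881713867188)
3312 [ 592.31141568 -195.84868642   25.18149056] [635.12348378  68.41139794  84.91885016]
pos [563.2 -39.1 221.6] tilt/yaw [-0.012  0.012 -1.   ] 94.5 F [0.6 0.  0.3] w 85.43360475333809 t 1.8167
cm in tool [-5.88  8.13 11.2 ]
```

View pics/w1.png

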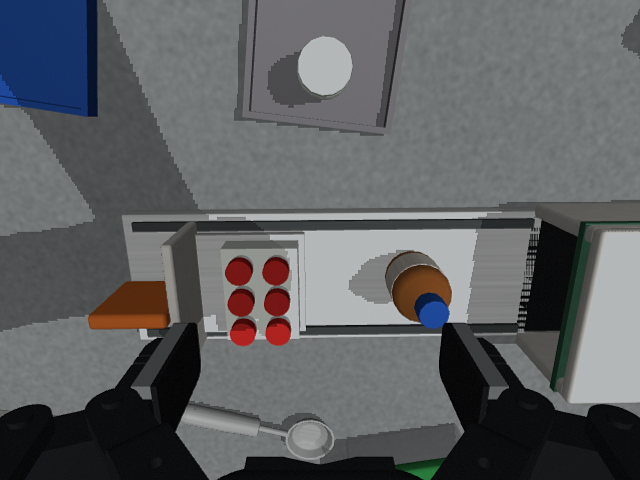

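The wrist view shows the target bottle (cap at 433,312) at about (613.5,47), which agrees with the top view. I'll centre over it and then descend.

Emit:
send_rows(
  steps=[
    [[-2.0,2.75,2,0,1],[-2.0,2.75,2,0,1],[-1.5,2.2,2,0,1],[-0.3,0.3,0,0,1],[0,0,0,0,1],[0,0,0,0,1]],
  ],
)

```text
clock: 2.32
position: [613.5, 42.6, 160.6]
ee_rot: [-0.035, 0.999, 0.006, -0.006]
contact_force: [-0.6, -0.2, 0.2]
gripper_width: 85.6
```

```bash
python3 - <<'E'
from h import *
go(613.5,47,42)
E
```

```text
pos [613.5  42.6 160.6] tilt/yaw [-0.013  0.011 -1.   ] 94.1 F [-0.6 -0.2  0.2] w 85.64857304195165 t 2.3167
cm in tool [-0.17  0.29 11.86]
```

Emit:
send_rows(
  steps=[
    [[-0.17,0.3,2,0,1],[0,0,2.5,0,1],[0,0,2.5,0,1],[0,0,2.5,0,1],[0,0,1.8,0,1],[0,0,0.6,0,1],[0,0,0,0,1],[0,0,0,0,1]],
  ],
)

```text
clock: 2.98
position: [615.5, 36.0, 49.5]
ee_rot: [-0.029, 1.0, 0.007, 0.002]
contact_force: [0.9, 0.6, -0.3]
gripper_width: 85.4
```

```bash
python3 - <<'E'
from h import *
go(613.5,47,42)
im,d,K,A,b=cam("wrist"); cv2.imwrite("pics/w2.png",im)
E
```

```text
pos [615.5  36.   49.5] tilt/yaw [ 0.004  0.014 -1.   ] 93.4 F [ 0.9  0.6 -0.3] w 85.38141627140851 t 2.9833
cm in tool [0.14 1.1  0.77]
```

View pics/w2.png

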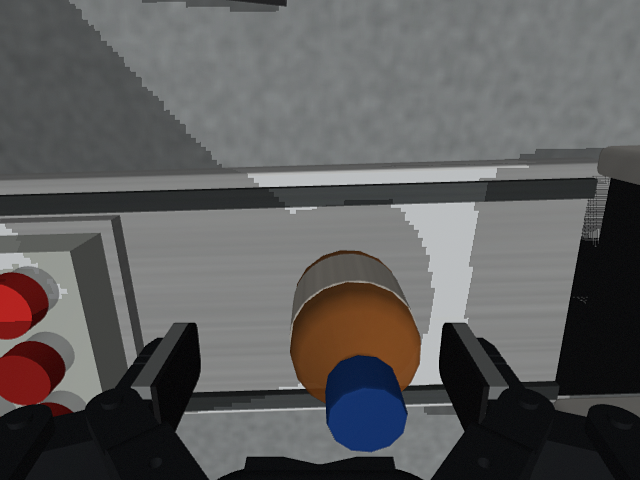

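The bottle is between the pads but sits about 11 mm toward +y (cap at 366,403 against a finger midline near 320). I'll correct that and then close.

Emit:
send_rows(
  steps=[
    [[0.1,0.6,0.3,0.02,1],[0,0.5,0.3,0.0,1],[0,0,0,0,1],[0,0,0,0,1]],
  ],
)

```text
clock: 3.37
position: [617.6, 47.2, 50.2]
ee_rot: [-0.019, 1.0, 0.008, 0.008]
contact_force: [-0.9, 0.4, 0.7]
gripper_width: 85.6
```

```bash
python3 - <<'E'
from h import *
go(613.5,47,42)
E
```

```text
pos [617.6  47.2  50.2] tilt/yaw [ 0.015  0.017 -1.   ] 92.2 F [-0.9  0.4  0.7] w 85.61588765797738 t 3.3667
cm in tool [ 0.43 -0.02  0.81]
```

Emit:
send_rows(
  steps=[
    [[0.3,0,0.8,-0.05,1],[0.2,0,0.3,0,1],[0,0,0,0,1]],
  ],
)

```text
clock: 3.62
position: [614.4, 47.6, 41.5]
ee_rot: [-0.045, 0.999, 0.009, 0.011]
contact_force: [0.2, -0.9, -0.3]
gripper_width: 85.2
```

```bash
python3 - <<'E'
from h import *
go(613.5,47,42)
E
```

```text
pos [614.4  47.6  41.5] tilt/yaw [ 0.02   0.018 -1.   ] 95.2 F [ 0.2 -0.9 -0.3] w 85.24786355338902 t 3.6167
cm in tool [ 0.1  -0.05 -0.05]
```

Emit:
send_rows(
  steps=[
    [[0,0,0.4,0,1],[0,0,0,0,0],[0,0,0,0,0],[0,0,0,0,0],[0,0,0,0,0],[0,0,0,0,0],[0,0,0,0,0],[0,0,0,0,0],[0,0,0,0,0],[0,0,0,0,0]],
  ],
)

```text
clock: 4.45
position: [615.8, 47.8, 38.8]
ee_rot: [-0.044, 0.999, 0.009, 0.012]
contact_force: [-0.6, 0.0, 0.6]
gripper_width: 44.3
```

Emit:
send_rows(
  steps=[
    [[0,0,-0.8,0,0],[0,0,-1.5,0,0],[0,0,-2,0,0],[0,0,0,0,0]],
  ],
)

```text
clock: 4.78
position: [612.0, 46.2, 80.6]
ee_rot: [-0.044, 0.999, 0.008, 0.007]
contact_force: [1.2, 0.3, -1.2]
gripper_width: 44.2
```

```bash
python3 - <<'E'
from h import *
go(613.5,47,150)
im,d,K,A,b=cam("wrist"); cv2.imwrite("pics/w3.png",im)
im,d,K,A,b=cam("side"); cv2.imwrite("pics/s3.png",np.hstack([cv2.resize(im[160:400,90:330],(400,400)),cv2.resize(cv2.imread("pics/w3.png"),(400,400))]))
E
```

```text
pos [612.   46.2  80.6] tilt/yaw [ 0.014  0.017 -1.   ] 95.0 F [ 1.2  0.3 -1.2] w 44.1618541179817 t 4.7833
cm in tool [-0.27  0.18 -6.94]
```

View pics/s3.png

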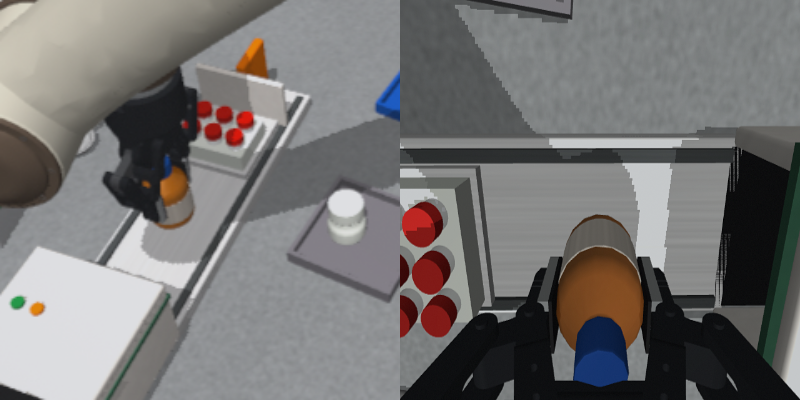

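The bottle is lifted and held upright (right panel, cap at 600,355). Next: raise it and carry it to the large blue tray.

Emit:
send_rows(
  steps=[
    [[0,0,-1.5,0,0],[0,0,-2.5,0,0],[0,0,-2.5,0,0],[0.5,-0.8,-1.5,0,0],[1,-1.5,0,0,0],[1.5,-2.3,0,0,0],[1.8,-2.8,0,0,0],[1.8,-2.8,0,0,0],[1.8,-2.8,0,0,0],[1.8,-2.8,0,0,0]],
  ],
)

```text
clock: 5.72
position: [507.0, -125.7, 138.8]
ee_rot: [-0.045, 0.999, 0.008, -0.011]
contact_force: [0.2, -0.7, -2.4]
gripper_width: 44.3
```

Emit:
send_rows(
  steps=[
    [[1.8,-2.8,0,0,0],[1.8,-2.8,0,0,0],[1.8,-2.8,0,0,0],[1.8,-2.8,0,0,0],[1.3,-2,0,0,0],[0.6,-1,0,0,0],[0,0,0,0,0],[0,0,0,0,0]],
  ],
)

```text
clock: 6.38
position: [401.9, -285.6, 121.9]
ee_rot: [-0.037, 0.999, 0.015, -0.026]
contact_force: [0.6, -0.5, -2.3]
gripper_width: 44.6
```

```bash
python3 - <<'E'
from h import *
go(439.5,-281,35)
E
```

```text
pos [ 401.9 -285.6  121.9] tilt/yaw [-0.052  0.028 -0.998] 94.1 F [ 0.6 -0.5 -2.3] w 44.60879392606058 t 6.3833
cm in tool [-4.21 -0.09  8.49]
```

Emit:
send_rows(
  steps=[
    [[-1.2,0,1,0,0],[-1.5,0,1.5,0,0],[-1.2,0,1.5,0,0],[-0.3,0,1.5,0,0],[0,0,0,0,0],[0,0,0,0,0]],
  ],
)

```text
clock: 6.88
position: [439.0, -277.1, 58.3]
ee_rot: [-0.037, 0.999, 0.017, -0.028]
contact_force: [-0.4, -0.2, -1.6]
gripper_width: 44.6
```

```bash
python3 - <<'E'
from h import *
go(439.5,-281,25)
im,d,K,A,b=cam("side"); cv2.imwrite("pics/s4.png",cv2.resize(im[120:300,280:520],(800,600)))
E
```

```text
pos [ 439.  -277.1   58.3] tilt/yaw [-0.058  0.031 -0.998] 94.2 F [-0.4 -0.2 -1.6] w 44.5562986931089 t 6.8833
cm in tool [-0.21 -0.51  3.31]
```

View pics/s4.png

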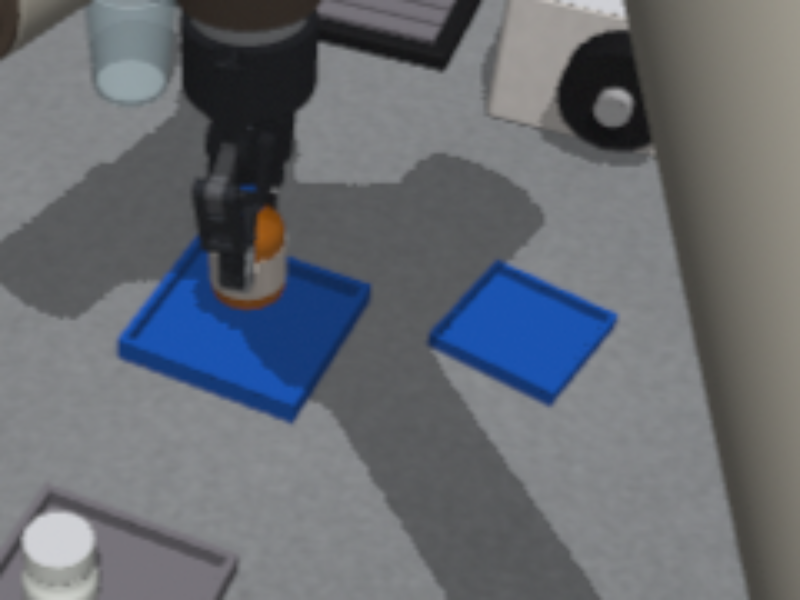

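The bottle hangs over the large blue tray (foot at 248,292 in the crop), slightly tilted. I'll lower it gently.

Emit:
send_rows(
  steps=[
    [[-0.2,-0.5,1,0,0],[0,0,0.9,0,0],[0,0,0.6,0,0],[0,0,0.3,0,0],[0,0,0,0,0]],
  ],
)

```text
clock: 7.35
position: [439.8, -281.2, 29.5]
ee_rot: [-0.037, 0.999, 0.016, -0.027]
contact_force: [1.0, -0.5, -2.5]
gripper_width: 44.3
```

```bash
python3 - <<'E'
from h import *
go(439.5,-281,25)
E
```

```text
pos [ 439.8 -281.2   29.5] tilt/yaw [-0.055  0.03  -0.998] 94.2 F [ 1.  -0.5 -2.5] w 44.31353076494131 t 7.35
cm in tool [0.   0.01 0.45]
```

Emit:
send_rows(
  steps=[
    [[0,0,0.3,0,0],[0,0,0.2,0,0],[0,0,0,0,0]],
  ],
)

```text
clock: 7.6
position: [439.6, -281.4, 24.9]
ee_rot: [-0.037, 0.999, 0.016, -0.027]
contact_force: [1.1, 0.4, -1.3]
gripper_width: 44.2
```

Emit:
send_rows(
  steps=[
    [[0,0,0.1,0,0],[0,0,0.1,0,0],[0,0,0,0,0]],
  ],
)

```text
clock: 7.85
position: [439.8, -281.4, 25.2]
ee_rot: [-0.038, 0.999, 0.016, -0.026]
contact_force: [0.1, 0.6, -1.7]
gripper_width: 44.3
```

Emit:
send_rows(
  steps=[
    [[0,0,0.25,0,0],[0,0,0,0,0]],
  ],
)

```text
clock: 8.02
position: [440.4, -281.8, 25.2]
ee_rot: [-0.038, 0.999, 0.015, -0.025]
contact_force: [0.7, -0.6, -3.4]
gripper_width: 44.3
```

Emit:
send_rows(
  steps=[
    [[0,0,0.4,0,0],[0,0,0.2,0,0],[0,0,0,0,0]],
  ],
)

```text
clock: 8.27
position: [441.1, -282.0, 25.4]
ee_rot: [-0.04, 0.999, 0.014, -0.024]
contact_force: [0.2, -0.2, -3.2]
gripper_width: 44.3
```

It isn't descending any further and the tilt is easing, so the foot is on the floor or within about 1 mm of it. I'll release.

Emit:
send_rows(
  steps=[
    [[0,0,0,0,0.6],[0,0,0,0,0.7],[0,0,0,0,0.85],[0,0,0,0,1],[0,0,0,0,1],[0,0,0,0,1],[0,0,0,0,1],[0,0,0,0,1]],
  ],
)

```text
clock: 8.93
position: [442.6, -282.9, 24.5]
ee_rot: [-0.04, 0.999, 0.013, -0.023]
contact_force: [-0.8, -0.3, 0.5]
gripper_width: 85.6
```

```bash
python3 - <<'E'
from h import *
go(439.5,-281,150)
a,d,K,A,b=cam("wrist")
im,d,K,A,b=cam("side"); cv2.imwrite("pics/s5.png",np.hstack([cv2.resize(im[120:280,280:440],(400,400)),cv2.resize(a,(400,400))]))
E
```

```text
pos [ 442.6 -282.9   24.5] tilt/yaw [-0.047  0.024 -0.999] 94.6 F [-0.8 -0.3  0.5] w 85.62732499839224 t 8.9333
cm in tool [  0.86   0.56 -12.51]
```

View pics/s5.png

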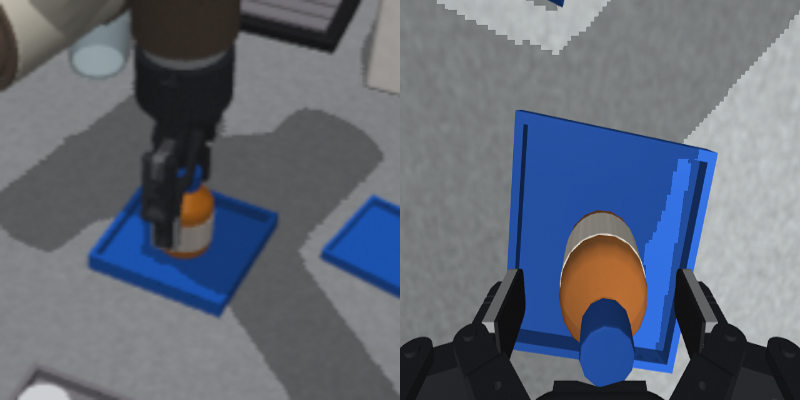

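The bottle is upright in the tray and the pads are clear on both sides. I'll retreat straight up.

Emit:
send_rows(
  steps=[
    [[0,0,-1,0,1],[0,0,-2.5,0,1],[0,0,-3,0,1],[0,0,-3,0,1],[0,0,-3,0,1],[0,0,-1,0,1],[0,0,0,0,0]],
  ],
)

```text
clock: 9.62
position: [448.2, -286.5, 168.4]
ee_rot: [-0.04, 0.999, 0.013, -0.025]
contact_force: [0.7, -0.6, -0.6]
gripper_width: 75.4
```

```bash
python3 - <<'E'
from h import *
go(644,-245,150)
E
```

```text
pos [ 448.2 -286.5  168.4] tilt/yaw [-0.051  0.024 -0.998] 94.6 F [ 0.7 -0.6 -0.6] w 75.38561014083807 t 9.6167
cm in tool [-19.92   2.51   0.94]
```

Emit:
send_rows(
  steps=[
    [[-3,0.4,0,0,0],[-3,0.4,0,0,0],[-3,0.4,0.2,0,0],[-3,0.4,0.2,0,0],[-3,0.4,0.2,0,0],[-3,0.4,0.2,0,0],[-1.5,0,0,0,0],[0,0,0,0,0],[0,0,0,0,0]],
  ],
)

```text
clock: 10.37
position: [643.4, -243.5, 148.4]
ee_rot: [-0.039, 0.999, 0.014, -0.027]
contact_force: [0.2, 0.1, 0.1]
gripper_width: -0.1
```

```bash
python3 - <<'E'
from h import *
go(644,-245,62)
for n in("top","side"):
    im,d,K,A,b=cam(n); W=pts(d,K,A,b)
    hsv=cv2.cvtColor(im,cv2.COLOR_BGR2HSV); H,S,V=[hsv[...,i].astype(int) for i in range(3)]
    m=(H>8)&(H<20)&(S>200)&(V>60)&(d>0)&(W[...,2]>90)
    print(n,m.sum(),cv2.minAreaRect(W[m][:,:2].astype(np.float32)))
    m=(d>0)&(W[...,2]>88)&(W[...,2]<112)&(abs(W[...,0]-441)<45)&(abs(W[...,1]+282)<45)
    m2=(d>0)&(W[...,2]>82)&(W[...,2]<92)&(abs(W[...,0]-441)<50)&(abs(W[...,1]+282)<50)
    print("bottle",m2.sum(),W[m2].mean(0) if m2.any() else 0, W[m2].max(0) if m2.any() else 0)
E
```

```text
pos [ 643.4 -243.5  148.4] tilt/yaw [-0.055  0.027 -0.998] 94.4 F [0.2 0.1 0.1] w -0.057502866856079214 t 10.3667
cm in tool [-0.51 -0.42  8.62]
top 247 ((633.7740478515625, 11.668807983398438), (13.900958061218262, 411.1394958496094), 1.2811015844345093)
bottle 126 [ 440.50740709 -280.36529707   84.82033328] [ 450.0350651  -269.65394147   89.22675954]
side 160 ((633.74462890625, 12.115493774414062), (10.966114044189453, 413.2799072265625), 0.9560462236404419)
bottle 65 [ 440.565226   -278.9706315    84.35154477] [ 450.4206655  -269.50091805   87.04257928]
```

The bottle stands at (440.5,-280) with its cap top at about 85 mm, so it is on the tray floor. Now I'll descend behind the handle.

Emit:
send_rows(
  steps=[
    [[-0.3,-0.2,2.2,0,0],[-0.2,-0.2,2.5,0,0],[0,0,2.5,0,0],[0,0,1.3,0,0],[0,0,0,0,0],[0,0,0,0,0]],
  ],
)

```text
clock: 10.97
position: [638.0, -248.3, 66.4]
ee_rot: [-0.036, 0.999, 0.014, -0.025]
contact_force: [0.2, 0.6, -0.4]
gripper_width: -0.2
```

```bash
python3 - <<'E'
from h import *
go(641,-215,62)
im,d,K,A,b=cam("wrist"); cv2.imwrite("pics/w6.png",im)
E
```

```text
pos [ 638.  -248.3   66.4] tilt/yaw [-0.051  0.025 -0.998] 94.1 F [ 0.2  0.6 -0.4] w -0.1663583522163606 t 10.9667
cm in tool [-0.56  3.28  0.51]
```

View pics/w6.png

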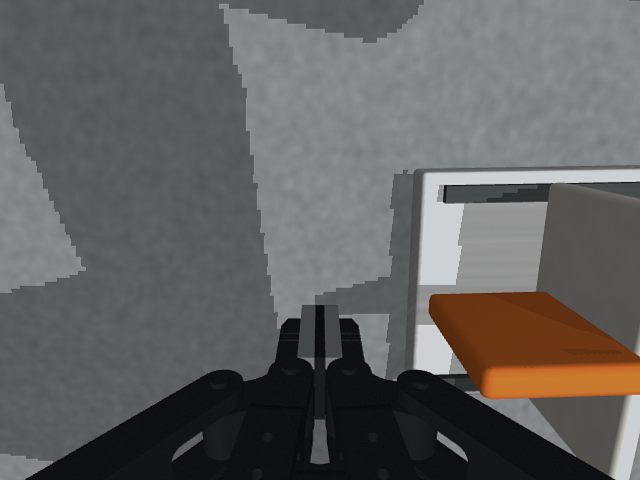

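The closed fingers (tips at 320,330) line up with the rear of the orange blade (430,300). Pushing along +y.

Emit:
send_rows(
  steps=[
    [[-0.3,1,0.3,0,0],[-0.2,1,0.2,0,0],[0,1,0,0,0],[0,1,0,0,0],[0,1,0,0,0],[0,1,0,0,0],[0,1,0,0,0]],
  ],
)

```text
clock: 11.6
position: [639.1, -174.2, 68.6]
ee_rot: [-0.036, 0.999, 0.012, -0.021]
contact_force: [-0.2, -2.2, -2.8]
gripper_width: 0.1
```

```bash
python3 - <<'E'
from h import *
go(641-(-.0),-215,62)
E
```

```text
pos [ 639.1 -174.2   68.6] tilt/yaw [-0.042  0.022 -0.999] 94.0 F [-0.2 -2.2 -2.8] w 0.14131467850306298 t 11.6
cm in tool [ 0.07 -4.1   0.56]
```

Emit:
send_rows(
  steps=[
    [[0.05,1.5,0.1,0,0],[0.05,1.5,0.1,0,0],[0.05,1.5,0.1,0,0],[0.05,1.5,0.1,0,0],[0.05,1.5,0.1,0,0],[0.05,1.5,0.1,0,0],[0,0,0,0,0]],
  ],
)

```text
clock: 12.18
position: [630.7, -72.9, 68.9]
ee_rot: [-0.038, 0.999, 0.011, -0.017]
contact_force: [-0.4, 0.7, -0.2]
gripper_width: -0.0
```

```bash
cat > hd.py <<'E'
from h import *
go(614,76,62)
for n in("top","side"):
    im,d,K,A,b=cam(n); W=pts(d,K,A,b)
    hsv=cv2.cvtColor(im,cv2.COLOR_BGR2HSV); H,S,V=[hsv[...,i].astype(int) for i in range(3)]
    m=(H>8)&(H<20)&(S>200)&(V>60)&(d>0)&(W[...,2]>90)&(W[...,1]<175)
    print(n,m.sum(),cv2.minAreaRect(W[m][:,:2].astype(np.float32)) if m.any() else 0)
E
python3 hd.py
```

```text
pos [630.7 -72.9  68.9] tilt/yaw [-0.034  0.02  -0.999] 94.4 F [-0.4  0.7 -0.2] w -0.044261370770065846 t 12.1833
cm in tool [ 0.5  14.95  1.05]
top 162 ((623.8280639648438, -31.11829376220703), (51.54977035522461, 12.501869201660156), 87.58477783203125)
side 182 ((625.9068603515625, -27.970979690551758), (12.405370712280273, 57.70132064819336), 5.19578218460083)
```

Emit:
send_rows(
  steps=[
    [[0.1,1.5,0.1,0,0],[0.1,1.5,0.1,0,0],[0.07,1.5,0.1,0,0],[0.05,1.5,0.1,0,0],[0.05,1.5,0.1,0,0],[0.05,1.5,0.1,0,0],[0.05,1.2,0.1,0,0],[0,0,0,0,0]],
  ],
)

```text
clock: 12.95
position: [621.0, 29.4, 67.3]
ee_rot: [-0.036, 0.999, 0.009, -0.013]
contact_force: [-0.7, 0.7, 0.3]
gripper_width: -0.1
```

```bash
python3 hd.py
```

```text
pos [621.   29.4  67.3] tilt/yaw [-0.026  0.018 -1.   ] 94.1 F [-0.7  0.7  0.3] w -0.07726414935247695 t 12.95
cm in tool [0.35 4.69 0.63]
top 122 ((616.8900146484375, 72.12506103515625), (11.316117286682129, 51.54924392700195), 1.9984564781188965)
side 227 ((615.0985717773438, 71.86967468261719), (15.12974739074707, 58.65407943725586), 3.7012414932250977)
```

Emit:
send_rows(
  steps=[
    [[0.05,1,0,0,0],[0.05,1,0,0,0],[0.05,1,0,0,0],[0.05,0.6,0,0,0]],
  ],
)

```text
clock: 13.38
position: [617.2, 62.9, 67.1]
ee_rot: [-0.033, 0.999, 0.009, -0.013]
contact_force: [2.6, -2.3, -0.1]
gripper_width: -0.1
```

Emit:
send_rows(
  steps=[
    [[0,0.6,0,0,0],[0,0.6,0,0,0]],
  ],
)

```text
clock: 13.55
position: [616.0, 74.9, 67.1]
ee_rot: [-0.033, 0.999, 0.007, -0.013]
contact_force: [9.4, -32.8, -5.1]
gripper_width: -0.0
```

Emit:
send_rows(
  steps=[
    [[0,0.6,0,0,0],[0,0.6,0,0,0]],
  ],
)

```text
clock: 13.72
position: [615.9, 74.3, 67.4]
ee_rot: [-0.034, 0.999, -0.003, -0.016]
contact_force: [8.0, -26.4, -2.3]
gripper_width: -0.0
```

The end stop is reached: the force jumped to about 30 N at TCP y=75, against a predicted 76. I'll back off, raise the tool and check.

Emit:
send_rows(
  steps=[
    [[0,-1.5,0,0,0],[0,-2,0,0,0],[0,-2,-1,0,0],[0,0,-3,0,0],[0,0,-3,0,0],[0,-3,-3,0,0],[0,-3,-2,0,0],[0,0,0,0,0],[0,0,0,0,0]],
  ],
)

```text
clock: 14.47
position: [622.4, -41.3, 188.3]
ee_rot: [-0.033, 0.999, -0.003, -0.025]
contact_force: [0.4, 0.0, -1.6]
gripper_width: -0.2
```

```bash
python3 hd.py; python3 - <<'E'
from h import *
im,d,K,A,b=cam("side"); cv2.imwrite("pics/end.png",im)
W=pts(d,K,A,b); m=(d>0)&(W[...,2]>78)&(W[...,2]<92)&(abs(W[...,0]-441)<40)&(abs(W[...,1]+282)<40)
print("cap",m.sum(),W[m].mean(0),W[m].max(0))
E
```

```text
pos [622.4 -41.3 188.3] tilt/yaw [-0.05  -0.008 -0.999] 93.8 F [ 0.4  0.  -1.6] w -0.21711584384122665 t 14.4667
cm in tool [-0.57 11.82 12.56]
top 222 ((613.9282836914062, 114.58462524414062), (12.901355743408203, 52.57267761230469), 5.342316150665283)
side 245 ((613.0562133789062, 117.35238647460938), (11.616984367370605, 55.072288513183594), 4.49222469329834)
cap 84 [ 440.23137282 -277.98626916   83.17579423] [ 450.92909375 -268.02907776   86.25615852]
```

View pics/end.png

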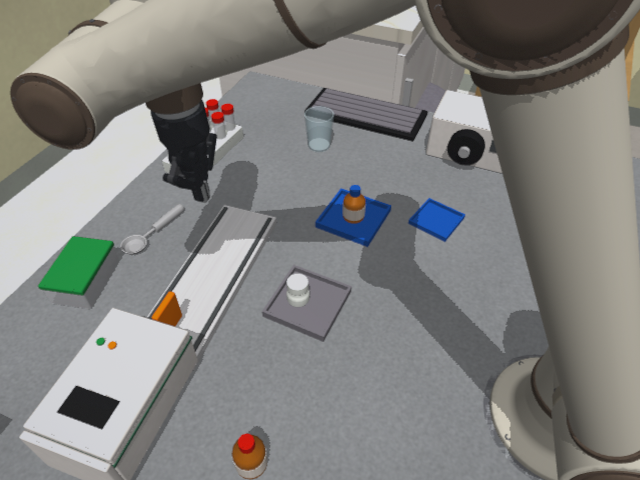

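```bash
python3 -c "
from h import *
job.job_done()"
```

```text
the job is handed in; nothing more can be done
```

I moved the blue-capped bottle into the large blue tray, pushed the drawer to its end stop, and handed the job in at about 14.6 s. No verdict was reported, so what follows rests on my own checks.

- **Bottle:** The last side view shows it standing upright in the tray. Its cap is at about (440, -279) mm, within 3 mm of the measured tray centre, and the cap top is at about 85 mm, as expected for a bottle on the tray floor.
- **Set-down:** The tool was tilted about 3° when I released. The wrist force never clearly showed contact with the floor, so I released when the tool stopped descending. The bottle stayed upright.
- **Drawer:** The push force rose to about 30 N at the tool position I had predicted for the end stop, and further pushing moved nothing. The handle ended at y of about 115 (top camera) to 117 mm (side camera). That is about 285 mm from where it started almost fully out, against the 278 mm needed from fully out.
- **Unchecked:** I did not measure the gap between the door and the housing separately.
- **Arm:** It was backed off and raised, touching nothing, when I handed in.

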